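# Unbolt the guard doors of a dispensing machine and feed a pack through the infeed flap

### The job

Load the oblong cardboard pack into the dispensing machine on the counter. Its guard has two leaves: withdraw the flush bolt of the passive leaf by pressing its lever fully down while that leaf is still shut, and swing both leaves wide open, at least square to the doorway (the other leaf laps over the passive one, so it has to go first). Then slide the pack endways along the counter into the lane and through the spring flap, far enough that the flap swings shut behind it, and leave the other things on the counter where they are.

Things in the scene. Friction and masses are not known exactly. Their poses are not given: they have to be found in the camera images.
- bay: loading bay of the dispensing machine, fixed (placed and turned anew each time), open at the top. Origin: centre of the doorway, on the counter; -x out to the operator, +x into the machine. Doorway 278 mm wide between posts 165 mm high (14 mm thick, y = +-146). Low side walls, 85 high, run back; a housing 75 high fills x 55..270, y 22..128; white machine body, 240 high, from x = 270 on
- active_leaf (a joint): opening angle (rad) of the active leaf, at +y of the bay: 0 shut (may start slightly ajar), grows as it swings out to -x of the bay, stop at 1.75. Vertical hinge at bay x -6, y +135 mm. Green frame with clear pane, 133 wide, 12 thick, 7 to 150 mm above the counter; the steel lip on its free edge laps 8 mm over the passive leaf's front. Stiff (0.07 N m), stays where left
- active_post (a point): top centre of the active leaf's grip: an upright round steel post, 14 mm thick, 40 mm high (150 to 190 mm above the counter), standing on the leaf's top edge 110 mm from its hinge axis. Turns with the leaf.
- active_hinge (a point): point on the active leaf's vertical hinge axis, 190 mm above the counter
- passive_leaf (a joint): opening angle (rad) of the passive leaf, at -y of the bay: 0 shut, grows as it swings out to -x of the bay, stop at 1.75. Vertical hinge at bay x -6, y -135 mm; same make and size as the other. Held by its flush bolt until that is withdrawn; the active leaf's lip laps over its free edge, so open that one first. Stiff (0.07 N m), stays where left
- passive_post (a point): top centre of the passive leaf's grip post, same post as on the other leaf (14 mm thick, 150 to 190 mm above the counter), on the top edge 68 mm from its hinge axis
- passive_hinge (a point): point on the passive leaf's vertical hinge axis, 190 mm above the counter
- bolt_lever (a joint): angle (rad) of the flush bolt's lever on the passive leaf's front: 0 = slants 45 deg up and outward, rod shot down into the counter's strike plate; grows as pressed down; 0.9 = stop, about level, rod raised 25 mm (clear from about 0.6). Takes 3 N, stays where left. Steel bar with a paddle 26 wide, reach 56 mm, pivot 118 mm above the counter, 10 mm off the leaf's face, 110 mm from its hinge axis
- lever_tip (a point): middle of the lever's paddle, 45 mm from the pivot (8 mm thick, so its upper face is 4 mm above): at the start about 32 mm in front of the pivot and 150 mm above the counter, at the stop 45 mm in front and about 113 mm above the counter
- flap (a joint): angle (rad) of the grey spring flap across the lane: 0 shut, grows to 1.5 as it is pushed inwards (+x of the bay). Upright plate 74 wide, 45 high, 4 mm thick, on a vertical hinge at the lane's outer wall (bay x 50, y -99 mm), so it sweeps the lane up to bay x = 126 mm; a weak spring (1 to 2 N at the pack) shuts it once nothing stands in its sweep
- lane_mouth (a point): point on the counter in the doorway on the centre line of the lane (bay x 0, y -60 mm), axes as the bay's. The lane lies behind the passive leaf: floor is the counter, 80 mm wide between two aluminium walls 55 high and 6 thick, open at the top, mouth flared outwards from bay x 45 to 5, ending at the machine body at bay x 270 mm
- lane_flap (a point): point on the counter in the middle of the shut flap (bay x = 50, y = -60 mm); axes as the bay's, +x into the machine
- pack: the oblong plain cardboard pack with a narrow paper strip along it, 90 (x) by 50 (y) by 42 mm high, about 150 g, lying on the counter in front of the bay; origin at the centre of its underside. It fits the lane endways, 15 mm free on each side. The place of pack and jar may be exchanged.
- jar: bystander: white jar, 60 mm wide, 72 mm high; origin under its centre
- flat_box: bystander: square flat cardboard box 70 by 70 by 22 mm high; origin under its centre
- amber_a: bystander: small amber bottle, 38 mm wide, 75 mm high; origin under its centre
- amber_b: bystander: amber bottle, 48 mm wide, 95 mm high; origin under its centre
- count_tray: bystander: open white counting tray 150 by 110 by 22 mm; origin under its centre
- pen_cup: bystander: white cup, 76 mm wide, 95 mm high; origin under its centre
- tape_roll: bystander: white tape roll, 72 mm wide, 18 mm high, lying flat; origin under its centre

How it is judged:
By the outcome, as a careful person would: the job done as asked, in the order asked, and still so for the second after the job is handed in, with the robot touching nothing.
It also fails if it takes over 72 s, if anything falls off the work surface, if the arm or the gripper's body presses on something with over 40 N, if the wrist force passes 120 N, or if a joint passes its speed limit or range.

### The arm

A 6-joint arm with a two-finger parallel gripper is mounted at the origin on the work surface. World frame = base frame: x ahead of the robot, y to its left, z up, the work surface at z = 0. Lengths are in m, angles in rad, forces in N, time in s.
With the tool pointing down it reaches from about 0.35 to 0.775 m from the base axis. Payload 7.3 kg.
Tool frame: the origin (TCP) lies at the very end of the fingers, on their centre line; the grasp point (between the pads) lies 19 mm behind it (robot.pinch_z is the distance from the TCP to the grasp point, in m); z points along the fingers, y is the line along which they close (so a half turn about z gives the same grasp; the last joint's range is limited). The gripper opens to 92 mm and grips with 3 to 60 N. Pads are 19 mm wide; open, the fingers measure 130 mm over their backs; the gripper's body (75 mm by 190 mm) begins 47 mm behind the grasp point.
Start: joints at [1.15, 0.342, 1.524, -0, 1.275, -0.146], TCP at [0.142, 0.505, 0.227] pointing down, gripper open.
Joint ranges: [-2.53, 2.53], [-0.77, 2.02], [0.04, 2.7], [-1, 4.14], [0.28, 2.66], [-3.11, 3.11]. Speed limits (rad/s): [2.57, 2.57, 3.14, 3.14, 3.14, 3.14].

### API

Orientations are given as [roll, pitch, yaw] about the fixed x, y, z axes, in that order (R = Rz(yaw) Ry(pitch) Rx(roll)).
In Python, from cell import robot gives the robot as it stands.
- The arm moves only by the tool move_arm, never from a script. Its argument "motion" is a list of rows, each a list of 6 numbers: the shift along the tool's x, y, z in units of 0.1 m (1.0 is 0.1 m), then the turn, a rotation vector about the tool's x, y, z in units of pi rad (1.0 is pi rad). In form: [[dx, dy, dz, rx, ry, rz], ...]. A call has 1 to 12 rows; each row is the pose to reach, as a shift and turn from the pose commanded when the call began, along the tool's axes at that moment, turning the shorter way round; what a row does not reach only later rows make up. A row lasts 1/8 s, in which the tool goes at most 62.5 mm and 10.7 degrees, less where a joint would pass 70% of its speed; a pose out of reach is approached as far as the arm can. A call with a number of a shift or a turn outside -1 to 1 is refused whole. A call with a gripper value outside its range is refused whole. "fingers" is the opening, from -1 (shut) to 1 (fully open), set as the call begins (left out, the last holds). The fingers move at their own pace and stop on an object; "newtons" is the grip in N (left out, the last holds). Time passes only in rows, so rows that repeat a pose let the fingers close. It gives the time, the measured TCP pose, the force, the opening and the grip force at its end, in the units of the state.
- robot.observe(): the state, without advancing time (a new reading comes with each control period).
- robot.read_camera(name): name is "side" or "top" or "wrist"; returns a dict with "image" (400x640x3 uint8, red, green, blue), "range_z" (400x640 float32, m along the optical axis (not along the pixel's ray), 0 where there is no reading), "vfov" (degrees; the focal length in pixels is half the picture's height over the tangent of half this angle, whatever the lens; pixels are square), "cx", "cy" (the principal point, pixels), "k1" (the pictures are not rectified: a ray, as slopes to the right and down, at radius r is drawn at 1 + k1 r^2 times it, then the intrinsics apply), "extrinsics" (4x4, takes a point from camera to world coordinates); the wrist camera has in their place "hand_eye" (4x4, takes a point from camera to tool coordinates, whose origin is the TCP and whose axes are the flange's). Camera axes: x right, y up, looking along -z (the intrinsics and any distortion apply to the point x, -y, -z); pixel columns grow to the right and rows downward; lengths in m; the calibration is good to about 2 mm. A picture is of the moment at which its call begins: read the wrist's pose just before it.
- robot.hand_in(): hands the job in; it is judged then, once.
The state is a dict: "time": time; "qpos": joint angles; "qvel": joint speeds; "joint_efforts": joint torques, N m; "tool_pos": TCP position; "tool_rot": TCP orientation; "contact_force": force on the tool from outside, world axes, zero at the start; "torque": the same for the moment, N m; "opening": finger opening in m; "grip_force": force on a finger pad.
Only numpy, scipy, OpenCV 4.12 (cv2) and the standard library are available. Lean on these libraries where they do the work, as an engineer would, in place of code of your own. Each camera call takes 0.05 s, during which the arm holds its last target. There are 200 camera calls.

## Working session

There is one attempt and no reset: what is moved stays moved. The work goes in short steps, Python scripts to look and compute and a tool call to move; the robot and the scene stay as the last step left them, time stands still between calls to the robot, and variables do not carry over. Pictures are saved under pics/ and viewed, at most 10 in all, crops included, and the job is handed in when it is done.

Besides the shell and the picture viewer there is one more tool, called in YAML: its name, and indented under it one key for each argument. move_arm: Moves the arm, as the interface text tells. Shifts and turns lie within -1 to 1; 1 stands for 0.1 m of shift or pi rad of turn. Its arguments: {"type":"object","properties":{"motion":{"type":"array"},"fingers":{"type":"number"},"newtons":{"type":"number"}},"required":["motion"]}

```bash
ls; mkdir -p pics; cat > h.py <<'E'
import numpy as np, cv2
from cell import robot
from scipy.spatial.transform import Rotation as R
def cam(name):
    s=robot.observe(); c=robot.read_camera(name)
    if name=="wrist":
        T=np.eye(4);T[:3,:3]=R.from_euler('xyz',s['tool_rot']).as_matrix();T[:3,3]=s['tool_pos']
        c['E']=T@c['hand_eye']
    else: c['E']=np.array(c['extrinsics'])
    c['f']=200/np.tan(np.radians(c['vfov'])/2); return c
def rays(c,uv):
    uv=np.atleast_2d(np.asarray(uv,float)); K=np.array([[c['f'],0,c['cx']],[0,c['f'],c['cy']],[0,0,1]])
    d=(uv-[c['cx'],c['cy']])/c['f']; x=d.copy()
    for _ in range(20): x=d/(1+c['k1']*(x**2).sum(1,keepdims=True))
    return np.c_[x[:,0],-x[:,1],-np.ones(len(x))]
def onplane(c,uv,z):
    d=rays(c,uv)@c['E'][:3,:3].T; o=c['E'][:3,3]; return o+d*((z-o[2])/d[:,2])[:,None]
def depth(c,uv):
    uv=np.atleast_2d(uv).astype(int); r=c['range_z'][uv[:,1],uv[:,0]]
    return (rays(c,uv)*r[:,None])@c['E'][:3,:3].T+c['E'][:3,3]
def cloud(c):
    v,u=np.mgrid[0:400,0:640]; return depth(c,np.c_[u.ravel(),v.ravel()]).reshape(400,640,3)
def save(c,n): cv2.imwrite('pics/'+n+'.png',c['image'][:,:,::-1])
E
python3 - <<'E'
from h import *
for n in('top','side'):
    c=cam(n);save(c,n+'0');print(n,c['vfov'],c['k1'],c['E'].round(3).tolist(),(c['range_z']>0).mean())
    np.savez(n+'0.npz',**{k:c[k] for k in c})
E
```

```text
pics
top 51.086592106110544 0.03408362203094909 [[-0.014, 0.986, -0.167, 0.33], [-1.0, -0.014, 0.005, -0.201], [0.002, 0.167, 0.986, 1.342], [0.0, 0.0, 0.0, 1.0]] 0.99602734375
side 50.21614204833236 -0.06807079219060222 [[-0.947, 0.225, -0.23, 0.257], [-0.321, -0.623, 0.713, 0.653], [0.017, 0.749, 0.663, 0.918], [0.0, 0.0, 0.0, 1.0]] 0.99605859375
```

View pics/top0.png

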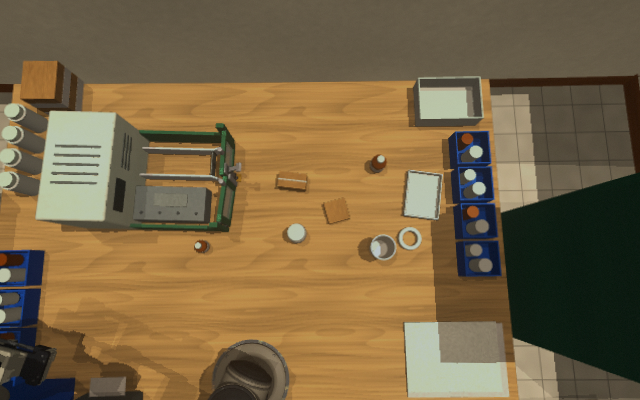

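View pics/side0.png

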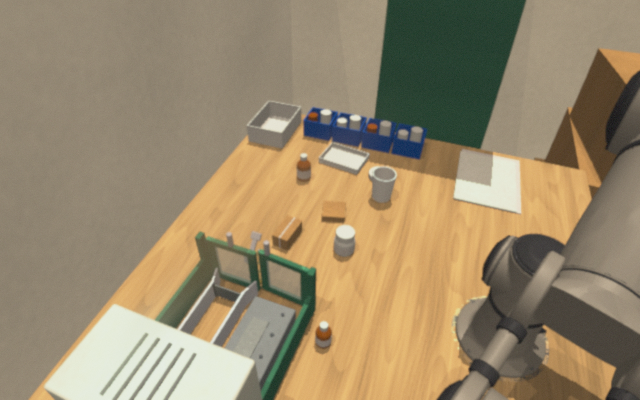

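Top view: bay at left with doorway near column 230 (posts about (222,128) and (230,228)), facing right; pack at (292,182), jar (296,233), flat box (336,210). The side view shows both posts and the lever at about (256,240).

```bash
python3 - <<'E'
from h import *
for n in('top','side'):
    c=dict(np.load(n+'0.npz',allow_pickle=True)); P=cloud(c); im=c['image'].astype(int)
    x,y,z=P[...,0],P[...,1],P[...,2]
    g=(im[...,1]>im[...,0]*1.3)&(im[...,1]>im[...,2]*1.1)
    roi=(x>.2)&(x<.85)&(y>-.25)&(y<.5)
    print(n,'table z',np.median(z[roi&(z<.03)]).round(4))
    for nm,m in(('greentop',roi&g&(z>.158)&(z<.172)),('green150',roi&g&(z>.143)&(z<.156)),('steelhi',roi&~g&(z>.17)&(z<.2)),('lever',roi&~g&(z>.125)&(z<.165)&(y<.15))):
        k,l,st,ce=cv2.connectedComponentsWithStats(m.astype(np.uint8))
        for i in range(1,k):
            if st[i,4]>=4:
                q=P[l==i]; print(nm,st[i,4],ce[i].round(),q.mean(0).round(3),q.min(0).round(3),q.max(0).round(3))
    # machine front edge (body top z .24)
    b=roi&(z>.23)&(z<.25); cnt=P[b][:,:2].astype(np.float32); 
    if len(cnt)>50: r=cv2.minAreaRect(cnt);print('body',r,cv2.boxPoints(r).round(3).tolist())
    # pack
    br=(y<.12)&(x>.3)&(x<.7)&(z>.012)&(z<.12)&(y>-.6)
    k,l,st,ce=cv2.connectedComponentsWithStats(br.astype(np.uint8))
    for i in range(1,k):
        if st[i,4]>30:
            q=P[l==i]; t=q[q[:,2]>q[:,2].max()-.008]
            r=cv2.minAreaRect(t[:,:2].astype(np.float32)); print('obj',st[i,4],ce[i].round(),q[:,2].max().round(3),np.round(r[0],3),np.round(r[1],3),r[2])
E
```

```text
top table z -0.0006
greentop 30 [220. 125.] [0.743 0.075 0.164] [0.737 0.065 0.16 ] [0.747 0.086 0.169]
greentop 35 [213. 224.] [0.452 0.087 0.164] [0.447 0.075 0.159] [0.458 0.098 0.17 ]
green150 77 [223. 140.] [0.704 0.068 0.149] [0.672 0.061 0.144] [0.731 0.074 0.155]
green150 79 [222. 165.] [0.628 0.07  0.149] [0.599 0.063 0.144] [0.658 0.076 0.155]
green150 21 [225. 178.] [0.588 0.06  0.149] [0.579 0.056 0.145] [0.594 0.066 0.154]
green150 143 [221. 203.] [0.514 0.07  0.149] [0.463 0.059 0.143] [0.565 0.08  0.156]
steelhi 548 [119. 173.] [0.599 0.347 0.186] [0.459 0.339 0.17 ] [0.757 0.367 0.2  ]
steelhi 29 [220. 150.] [0.663 0.068 0.186] [0.658 0.063 0.174] [0.671 0.075 0.193]
steelhi 28 [221. 181.] [0.572 0.062 0.185] [0.565 0.057 0.171] [0.577 0.071 0.194]
steelhi 7 [ 61. 222.] [0.462 0.489 0.195] [0.461 0.48  0.192] [0.462 0.497 0.197]
steelhi 49 [ 88. 223.] [0.46  0.421 0.186] [0.457 0.36  0.17 ] [0.461 0.486 0.199]
lever 39 [222. 129.] [0.738 0.072 0.145] [0.732 0.061 0.125] [0.749 0.087 0.163]
lever 9 [226. 138.] [0.713 0.062 0.139] [0.703 0.061 0.126] [0.726 0.063 0.147]
[... 3163 characters left out ...]
8.6124496459961) [[0.4580000042915344, 0.3490000069141388], [0.7620000243186951, 0.34200000762939453], [0.765999972820282, 0.49900001287460327], [0.4620000123977661, 0.5070000290870667]]
obj 251 [344. 159.] 0.028 [ 0.555 -0.545] [0.114 0.151] 81.88328552246094
obj 306 [303. 168.] 0.099 [ 0.655 -0.401] [0.02  0.021] 43.70426940917969
obj 722 [382. 182.] 0.1 [ 0.386 -0.4  ] [0.075 0.077] 71.00945281982422
obj 402 [333. 210.] 0.027 [ 0.508 -0.269] [0.067 0.075] 16.25954818725586
obj 603 [286. 231.] 0.048 [ 0.604 -0.128] [0.091 0.051] 82.39801025390625
obj 531 [344. 240.] 0.076 [ 0.435 -0.14 ] [0.049 0.056] 16.901742935180664
obj 2600 [268. 280.] 0.12 [0.572 0.074] [0.023 0.253] 82.7363510131836
```

```bash
cat >> h.py <<'E'
PSI=np.radians(88.5); O=np.array([.597,.076])
ex=np.array([np.cos(PSI),np.sin(PSI)]); ey=np.array([-ex[1],ex[0]])
def B(x,y): return O+x*ex+y*ey
def Rd(yaw): return R.from_euler('z',yaw)*R.from_euler('x',np.pi)   # tool down
def rows(targets):
    "targets: (x,y,z,yaw): prints rows from present pose"
    s=robot.observe(); R0=R.from_euler('xyz',s['tool_rot']); p=np.array(s['tool_pos'])
    print('t',round(s['time'],2),'p',p.round(4),'rot',np.round(s['tool_rot'],3),'q',np.round(s['qpos'],2))
    for x,y,z,w in targets:
        d=R0.inv().apply(np.array([x,y,z])-p)/.1; v=(R0.inv()*Rd(w)).as_rotvec()/np.pi
        print(np.round(np.r_[d,v],3).tolist())
E
python3 - <<'E'
from h import *
print(B(-.006,.025),B(-.006,.135),B(-.006,-.067),B(-.006,-.135))
s=robot.observe();print(s['contact_force'],s['opening'])
for w in (PSI,PSI-np.pi/2,PSI+np.pi/2,PSI+np.pi):
    print(round(w,2));rows([(.572,.066,.27,w)])
c=cam('wrist');print(np.round(c['hand_eye'],3).tolist(),c['vfov'])
E
```

```text
[0.57185151 0.07065648] [0.4618892  0.07353594] [0.66381998 0.0682482 ] [0.73179668 0.06646817]
[ 0.61916256 -0.97147307  0.75493098] 0.09180831557401964
1.54
t 0.1 p [0.1423 0.505  0.2262] rot [-3.14  -0.     2.867] q [ 1.15  0.34  1.52  0.    1.28 -0.15]
[-5.327, -3.06, -0.436, -0.0, 0.0, 0.421]
-0.03
t 0.1 p [0.1423 0.505  0.2262] rot [-3.14  -0.     2.867] q [ 1.15  0.34  1.52  0.    1.28 -0.15]
[-5.327, -3.06, -0.436, -0.0, 0.001, 0.921]
3.12
t 0.1 p [0.1423 0.505  0.2262] rot [-3.14  -0.     2.867] q [ 1.15  0.34  1.52  0.    1.28 -0.15]
[-5.327, -3.06, -0.436, -0.0, -0.0, -0.079]
4.69
t 0.1 p [0.1423 0.505  0.2262] rot [-3.14  -0.     2.867] q [ 1.15  0.34  1.52  0.    1.28 -0.15]
[-5.327, -3.06, -0.436, -0.0, -0.0, -0.579]
[[0.0, 0.956, 0.293, 0.08], [1.0, -0.0, 0.0, -0.002], [0.0, 0.293, -0.956, -0.157], [0.0, 0.0, 0.0, 1.0]] 61.4084822092773
```

move_arm:
  motion:
    - [-0.6,-0.34,-0.436,0,0,0]
    - [-0.9,-0.51,-0.436,0,0,0]
  fingers: -0.3

```text
time: 0.4
tool_pos: [0.216, 0.4315, 0.2716]
tool_rot: [3.14, 0.001, 2.869]
contact_force: [-0.1, 0.0, -0.0]
opening: 0.0765
grip_force: 0.0
```

move_arm:
  motion:
    - [-0.5,-0.28,0,0,0,0]
    - [-0.9,-0.51,0,0,0,0]

```text
time: 0.65
tool_pos: [0.2891, 0.3568, 0.2704]
tool_rot: [3.141, 0.0, 2.866]
contact_force: [1.0, 0.5, 0.5]
opening: 0.0564
grip_force: 0.0
```

move_arm:
  motion:
    - [-0.5,-0.28,0,0,0,0]
    - [-0.9,-0.51,0,0,0,0]

```text
time: 0.9
tool_pos: [0.3619, 0.2832, 0.2702]
tool_rot: [-3.142, 0.0, 2.866]
contact_force: [0.1, 0.4, -0.3]
opening: 0.0363
grip_force: 0.0
```

move_arm:
  motion:
    - [-0.5,-0.28,0,0,0,0]
    - [-0.9,-0.51,0,0,0,0]

```text
time: 1.15
tool_pos: [0.4347, 0.2096, 0.2701]
tool_rot: [-3.142, -0.0, 2.866]
contact_force: [-0.4, -0.5, -0.5]
opening: 0.0324
grip_force: 0.0
```

move_arm:
  motion:
    - [-0.5,-0.28,0,0,0,0]
    - [-0.9,-0.51,0,0,0,0]

```text
time: 1.4
tool_pos: [0.5075, 0.136, 0.27]
tool_rot: [-3.142, -0.0, 2.866]
contact_force: [-0.0, 0.5, 0.3]
opening: 0.0319
grip_force: 0.0
```

move_arm:
  motion:
    - [-0.5,-0.3,0,0,0,-0.05]
    - [-0.827,-0.51,0,0,0,-0.079]
    - [-0.827,-0.51,0,0,0,-0.079]

```text
time: 1.78
tool_pos: [0.5732, 0.064, 0.2692]
tool_rot: [-3.141, -0.001, 3.112]
contact_force: [-1.3, 0.3, 0.3]
opening: 0.0319
grip_force: 0.0
```

```bash
python3 - <<'E'
from h import *
c=cam('wrist');save(c,'w1');np.savez('w1.npz',**c)
P=cloud(c);im=c['image'].astype(int);x,y,z=[P[...,i] for i in range(3)]
g=(im[...,1]>im[...,0]*1.3)&(im[...,1]>im[...,2]*1.1)
roi=(x>.4)&(x<.8)&(y>-.05)&(y<.15)
for nm,m in(('g165',roi&g&(z>.16)&(z<.172)),('g150',roi&g&(z>.145)&(z<.156)),('hi',roi&~g&(z>.182)&(z<.2)),('lev',roi&~g&(z>.12)&(z<.165)&(y<.045))):
    k,l,st,ce=cv2.connectedComponentsWithStats(m.astype(np.uint8))
    for i in range(1,k):
        if st[i,4]>=15:
            q=P[l==i]; print(nm,st[i,4],ce[i].round(),q.mean(0).round(4),q.min(0).round(3),q.max(0).round(3))
rows([])
E
```

```text
g165 663 [347.  41.] [0.4533 0.0843 0.1637] [0.447 0.073 0.16 ] [0.46  0.096 0.166]
g150 61 [346.  53.] [0.4593 0.0839 0.1518] [0.458 0.073 0.145] [0.46  0.095 0.156]
g150 1688 [327. 121.] [0.5097 0.0687 0.1488] [0.463 0.057 0.146] [0.568 0.08  0.151]
g150 29 [317. 221.] [0.5933 0.0585 0.1489] [0.591 0.054 0.148] [0.595 0.064 0.15 ]
g150 726 [329. 257.] [0.628  0.0677 0.1488] [0.599 0.061 0.145] [0.661 0.074 0.151]
g150 308 [328. 339.] [0.7164 0.0649 0.1489] [0.7   0.059 0.147] [0.733 0.071 0.15 ]
hi 284 [319. 210.] [0.5706 0.0611 0.188 ] [0.565 0.055 0.182] [0.578 0.068 0.191]
hi 45 [330. 323.] [0.6686 0.0665 0.1887] [0.667 0.061 0.187] [0.671 0.072 0.19 ]
lev 375 [288. 242.] [0.6153 0.0308 0.1418] [0.607 0.012 0.123] [0.627 0.045 0.159]
t 1.82 p [0.5722 0.0655 0.2694] rot [ 3.141e+00 -2.000e-03  3.112e+00] q [-0.02  0.41  1.3   0.    1.43 -1.56]
```

View pics/w1.png

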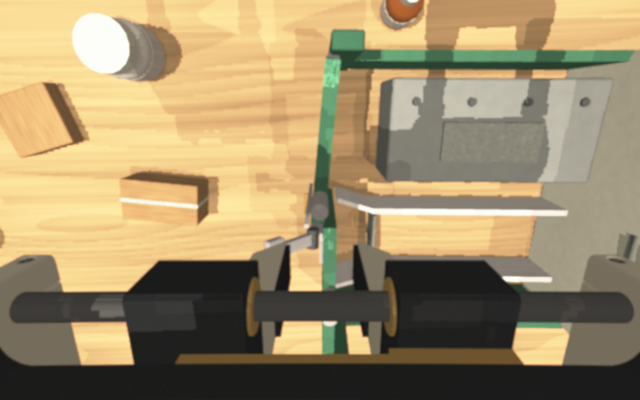

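Close view: active post at (319,210), lever at (288,242), passive post at (330,323); active leaf is ajar by about 4°. Next: descend around the active post.

```bash
sed -i 's/88.5); O=np.array(\[.597,.076\])/88.3); O=np.array([.597,.0747])/' h.py; python3 - <<'E'
from h import *
rows([(.571,.062,.160,PSI+np.pi/2-.075)])
# arc
H=B(-.006,.135);print('H',H)
def pose(th): a=PSI-np.pi/2-th; return H+.11*np.array([np.cos(a),np.sin(a)]),PSI+np.pi/2-th
p0=np.array([.571,.062]);w0=PSI+np.pi/2-.075
ths=np.linspace(.075,1.755,13)[1:]
for k in (0,4,8):
    print('call')
    q0,w0=(p0,PSI+np.pi/2-.075) if k==0 else pose(ths[k-1])
    for t in ths[k:k+4]:
        q,w=pose(t); d=Rd(w0).inv().apply(np.r_[q-q0,0])/.1; v=(Rd(w0).inv()*Rd(w)).as_rotvec()/np.pi
        print(np.round(np.r_[d,v],3).tolist())
E
```

```text
t 1.82 p [0.5722 0.0655 0.2694] rot [ 3.141e+00 -2.000e-03  3.112e+00] q [-0.02  0.41  1.3   0.    1.43 -1.56]
[0.009, -0.035, 1.094, 0.0, -0.001, 0.024]
H [0.46188142 0.07270758]
call
[0.007, -0.161, -0.0, -0.0, -0.0, 0.045]
[0.039, -0.312, -0.0, 0.0, -0.0, 0.089]
[0.092, -0.456, -0.0, 0.0, -0.0, 0.134]
[0.164, -0.592, -0.0, -0.0, -0.0, 0.178]
call
[0.011, -0.153, -0.0, 0.0, -0.0, 0.045]
[0.043, -0.304, -0.0, 0.0, -0.0, 0.089]
[0.096, -0.449, -0.0, 0.0, -0.0, 0.134]
[0.168, -0.584, -0.0, 0.0, -0.0, 0.178]
call
[0.011, -0.153, -0.0, 0.0, -0.0, 0.045]
[0.043, -0.304, -0.0, 0.0, -0.0, 0.089]
[0.096, -0.449, -0.0, 0.0, -0.0, 0.134]
[0.168, -0.584, -0.0, 0.0, -0.0, 0.178]
```

move_arm:
  motion:
    - [0.01,-0.035,0.5,0,0,0.024]
    - [0.01,-0.035,0.9,0,0,0.024]
    - [0.01,-0.035,0.9,0,0,0.024]

```text
time: 2.2
tool_pos: [0.5684, 0.064, 0.1779]
tool_rot: [-3.141, -0.007, 3.04]
contact_force: [0.3, -0.3, 0.3]
opening: 0.0322
grip_force: 0.0
```

move_arm:
  motion:
    - [0,0,0.19,0,0,0]
    - [0,0,0.19,0,0,0]
    - [0,0,0.19,0,0,0]
  fingers: -0.46

```text
time: 2.58
tool_pos: [0.5717, 0.0632, 0.1632]
tool_rot: [3.141, 0.003, 3.04]
contact_force: [0.8, -0.3, -0.2]
opening: 0.0249
grip_force: 0.0
```

move_arm:
  motion:
    - [0.007,-0.161,0,0,0,0.045]
    - [0.039,-0.312,0,0,0,0.089]
    - [0.092,-0.456,0,0,0,0.134]
    - [0.164,-0.592,0,0,0,0.178]

```text
time: 3.08
tool_pos: [0.5491, 0.0055, 0.1629]
tool_rot: [3.14, 0.002, 2.476]
contact_force: [-0.2, 1.4, -0.0]
opening: 0.025
grip_force: 0.5
```

move_arm:
  motion:
    - [0.011,-0.153,0,0,0,0.045]
    - [0.043,-0.304,0,0,0,0.089]
    - [0.096,-0.449,0,0,0,0.134]
    - [0.168,-0.584,0,0,0,0.178]

```text
time: 3.58
tool_pos: [0.5, -0.0303, 0.1629]
tool_rot: [3.139, 0.001, 1.916]
contact_force: [1.4, 0.8, 0.3]
opening: 0.0251
grip_force: 0.5
```

move_arm:
  motion:
    - [0.011,-0.153,0,0,0,0.045]
    - [0.043,-0.304,0,0,0,0.089]
    - [0.096,-0.449,0,0,0,0.134]
    - [0.168,-0.584,0,0,0,0.178]
    - [0.168,-0.584,0,0,0,0.178]

```text
time: 4.2
tool_pos: [0.439, -0.0344, 0.1626]
tool_rot: [3.14, -0.0, 1.363]
contact_force: [0.7, 0.0, -0.3]
opening: 0.0247
grip_force: 0.0
```

```bash
python3 - <<'E'
from h import *
rows([])
c=cam('top');P=cloud(c);im=c['image'].astype(int);x,y,z=[P[...,i] for i in range(3)]
g=(im[...,1]>im[...,0]*1.3)&(im[...,1]>im[...,2]*1.1)
m=g&(z>.14)&(z<.156)&(x>.4)&(x<.6)&(y<.07)&(y>-.1)
q=P[m];print(len(q),q.min(0),q.max(0),cv2.fitLine(q[:,:2].astype(np.float32),2,0,.01,.01).ravel())
print(H:=B(-.006,.135))
E
```

```text
t 4.2 p [ 0.439  -0.0344  0.1626] rot [ 3.14  -0.     1.363] q [-0.25  0.26  1.84  0.    1.04 -0.05]
1 [0.59992534 0.06516102 0.15002752] [0.59992534 0.06516102 0.15002752] [0.0354767  0.9993705  0.59992534 0.06516102]
[0.46188142 0.07270758]
```

move_arm:
  motion:
    - [0,0,-0.3,0,0,0]
    - [0,0,-0.8,0,0,0]
    - [0,0,-0.8,0,0,0]

```text
time: 4.62
tool_pos: [0.4417, -0.035, 0.2452]
tool_rot: [3.133, 0.0, 1.365]
contact_force: [0.6, -0.6, -0.2]
opening: 0.0247
grip_force: 0.0
```

```bash
python3 - <<'E'
from h import *
q=B(-.061,-.025);print(q)
rows([(*q,.2,PSI)])
E
```

```text
[0.62017936 0.01298519]
t 4.62 p [ 0.4417 -0.035   0.2452] rot [3.133 0.    1.365] q [-0.25  0.17  1.71  0.    1.26 -0.05]
[0.835, 1.644, 0.466, 0.003, 0.0, -0.056]
```

move_arm:
  motion:
    - [0.25,0.5,0,0,0,0]
    - [0.42,0.82,0,0,0,0]
  fingers: -1

```text
time: 4.88
tool_pos: [0.5297, -0.01, 0.2408]
tool_rot: [3.141, -0.0, 1.364]
contact_force: [1.0, -0.6, 0.9]
opening: 0.0093
grip_force: 0.0
```

move_arm:
  motion:
    - [0.25,0.5,0.2,0,0,-0.03]
    - [0.415,0.82,0.46,0,0,-0.056]
    - [0.415,0.82,0.46,0,0,-0.056]
    - [0.415,0.82,0.46,0,0,-0.056]

```text
time: 5.38
tool_pos: [0.6163, 0.0132, 0.1949]
tool_rot: [-3.141, -0.0, 1.538]
contact_force: [0.5, -0.2, 0.3]
opening: 0.0004
grip_force: 0.0
```

```bash
python3 - <<'E'
from h import *
q=B(-.061,-.025)
rows([(*q,.18,PSI),(*q,.115,PSI)])
c=cam('top');P=cloud(c);im=c['image'].astype(int);x,y,z=[P[...,i] for i in range(3)]
g=(im[...,1]>im[...,0]*1.3)&(im[...,1]>im[...,2]*1.1)
m=g&(z>.14)&(z<.156)&(x>.4)&(x<.5)&(y<.06)&(y>-.1)
q=P[m];print(len(q),q.min(0),q.max(0),cv2.fitLine(q[:,:2].astype(np.float32),2,0,.01,.01).ravel())
E
```

```text
t 5.38 p [0.6163 0.0132 0.1949] rot [-3.141 -0.     1.538] q [-0.1   0.54  1.3  -0.    1.3  -0.07]
[-0.001, 0.039, 0.149, -0.0, -0.0, -0.001]
[-0.001, 0.039, 0.799, -0.0, -0.0, -0.001]
110 [ 0.43249644 -0.05218038  0.14172571] [0.46268763 0.05924498 0.15463653] [0.20119518 0.9795512  0.44839528 0.01106423]
```

move_arm:
  motion:
    - [0,0.04,0.2,0,0,0]
    - [0,0.04,0.35,0,0,0]
    - [0,0.04,0.45,0,0,0]
    - [0,0.04,0.55,0,0,0]
    - [0,0.04,0.65,0,0,0]
    - [0,0.04,0.75,0,0,0]
    - [0,0.04,0.77,0,0,0]

```text
time: 6.3
tool_pos: [0.6207, 0.0127, 0.1182]
tool_rot: [3.141, 0.0, 1.538]
contact_force: [0.2, -3.4, 4.9]
opening: 0.0004
grip_force: 2.3
```

move_arm:
  motion:
    - [0,0,0.02,0,0,0]
    - [0,0,0.04,0,0,0]
    - [0,0,0.04,0,0,0]

```text
time: 6.68
tool_pos: [0.6209, 0.0127, 0.1172]
tool_rot: [3.139, 0.001, 1.538]
contact_force: [-5.6, -4.0, 19.0]
opening: 0.0007
grip_force: 9.6
```

move_arm:
  motion:
    - [0,0,-0.3,0,0,0]
    - [0,0,-0.8,0,0,0]
    - [-0.3,0,-1.0,0,0,0]
    - [-0.8,0,-1,0,0,0]
    - [-0.8,0,-1,0,0,0]
  fingers: -0.3

```text
time: 7.3
tool_pos: [0.6175, -0.0692, 0.2138]
tool_rot: [-3.14, -0.0, 1.534]
contact_force: [-0.1, 0.2, -0.6]
opening: 0.0321
grip_force: 0.0
```

```bash
python3 - <<'E'
from h import *
p=B(-.006,-.067);rows([(*p,.27,PSI-np.pi/2)])
for n in('top','side','wrist'):
    c=cam(n);P=cloud(c);im=c['image'].astype(int);x,y,z=[P[...,i] for i in range(3)]
    m=(z>.085)&(z<.165)&(x>.6)&(x<.645)&(y<.045)&(y>-.02);q=P[m]
    print(n,len(q),q.min(0).round(3),q.max(0).round(3),q.mean(0).round(3)) if len(q) else print(n,0)
    m=(z>.183)&(z<.195)&(x>.62)&(x<.7)&(y<.09)&(y>0.03);q=P[m]
    print(n,len(q),q.min(0).round(3),q.max(0).round(3),q.mean(0).round(3)) if len(q) else print(n,0)
save(c,'w2')
E
```

```text
t 7.3 p [ 0.6175 -0.0692  0.2138] rot [-3.14  -0.     1.534] q [-0.23  0.53  1.26  0.    1.35 -0.2 ]
[1.375, 0.413, -0.562, -0.0, 0.0, 0.498]
top 87 [0.607 0.001 0.108] [0.632 0.045 0.123] [0.62  0.019 0.117]
top 16 [0.658 0.063 0.184] [0.671 0.073 0.194] [0.663 0.067 0.189]
side 99 [ 0.609 -0.004  0.111] [0.635 0.041 0.124] [0.621 0.016 0.119]
side 33 [0.657 0.063 0.183] [0.671 0.075 0.195] [0.663 0.069 0.19 ]
wrist 1704 [ 0.608 -0.003  0.11 ] [0.634 0.045 0.121] [0.621 0.018 0.116]
wrist 0
```

move_arm:
  motion:
    - [0,0,-0.4,0,0,0.05]
    - [0.4,0.15,-0.56,0,0,0.1]
    - [0.6,0.2,-0.56,0,0,0.15]
    - [0.7,0.3,-0.56,0,0,0.2]
    - [0.8,0.4,-0.56,0,0,0.26]
    - [0.9,0.41,-0.56,0,0,0.31]
    - [1,0.41,-0.56,0,0,0.36]
    - [1,0.41,-0.56,0,0,0.42]
    - [1,0.41,-0.56,0,0,0.47]
    - [1,0.41,-0.56,0,0,0.498]
    - [1,0.41,-0.56,0,0,0.498]

```text
time: 8.82
tool_pos: [0.662, 0.0334, 0.2699]
tool_rot: [-3.141, 0.001, -0.024]
contact_force: [-0.4, 0.0, 0.2]
opening: 0.0321
grip_force: 0.0
```

```bash
python3 - <<'E'
from h import *
rows([(.6635,.0675,.163,PSI-np.pi/2)])
H=B(-.006,-.135);print('H',H)
def pose(th): a=PSI+np.pi/2+th; return H+.068*np.array([np.cos(a),np.sin(a)]),PSI-np.pi/2+th
ths=np.linspace(0,1.76,13); print(pose(0),pose(1.76))
for k in (0,6):
    print('call'); q0,w0=pose(ths[k])
    for t in ths[k+1:k+7]:
        q,w=pose(t); d=Rd(w0).inv().apply(np.r_[q-q0,0])/.1; v=(Rd(w0).inv()*Rd(w)).as_rotvec()/np.pi
        print(np.round(np.r_[d,v],3).tolist())
E
```

```text
t 8.82 p [0.662  0.0334 0.2699] rot [-3.141e+00  1.000e-03 -2.400e-02] q [-0.07  0.59  1.01  0.    1.55  1.53]
[0.008, -0.341, 1.069, -0.0, 0.0, 0.002]
H [0.73176258 0.0646977 ]
(array([0.66379251, 0.066715  ]), np.float64(-0.029670597283903533)) (array([ 0.74256488, -0.00243881]), np.float64(1.7303294027160965))
call
[0.007, 0.099, 0.0, 0.0, 0.0, -0.047]
[0.029, 0.197, 0.0, 0.0, 0.0, -0.093]
[0.065, 0.29, 0.0, -0.0, 0.0, -0.14]
[0.114, 0.376, 0.0, 0.0, 0.0, -0.187]
[0.175, 0.455, 0.0, -0.0, 0.0, -0.233]
[0.247, 0.524, 0.0, -0.0, 0.0, -0.28]
call
[0.007, 0.099, 0.0, -0.0, 0.0, -0.047]
[0.029, 0.197, 0.0, 0.0, 0.0, -0.093]
[0.065, 0.29, 0.0, 0.0, 0.0, -0.14]
[0.114, 0.376, 0.0, 0.0, 0.0, -0.187]
[0.175, 0.455, 0.0, 0.0, 0.0, -0.233]
[0.247, 0.524, 0.0, 0.0, 0.0, -0.28]
```

move_arm:
  motion:
    - [0.01,-0.34,0.2,0,0,0.002]
    - [0.01,-0.34,0.5,0,0,0.002]
    - [0.01,-0.34,0.85,0,0,0.002]
    - [0.01,-0.34,0.85,0,0,0.002]

```text
time: 9.32
tool_pos: [0.6623, 0.0666, 0.1822]
tool_rot: [-3.141, 0.007, -0.03]
contact_force: [0.2, 0.2, 0.7]
opening: 0.032
grip_force: 0.0
```

move_arm:
  motion:
    - [0,0,0.22,0,0,0]
    - [0,0,0.22,0,0,0]
    - [0,0,0.22,0,0,0]
  fingers: -0.46

```text
time: 9.7
tool_pos: [0.665, 0.0659, 0.1651]
tool_rot: [-3.141, -0.002, -0.032]
contact_force: [0.2, -0.4, 0.4]
opening: 0.0248
grip_force: 0.0
```

move_arm:
  motion:
    - [0.007,0.099,0,0,0,-0.047]
    - [0.029,0.197,0,0,0,-0.093]
    - [0.065,0.29,0,0,0,-0.14]
    - [0.114,0.376,0,0,0,-0.187]
    - [0.175,0.455,0,0,0,-0.233]
    - [0.247,0.524,0,0,0,-0.28]

```text
time: 10.45
tool_pos: [0.6879, 0.0127, 0.1652]
tool_rot: [3.14, -0.002, 0.852]
contact_force: [-0.1, 1.2, 0.0]
opening: 0.025
grip_force: 0.7
```

move_arm:
  motion:
    - [0.007,0.099,0,0,0,-0.047]
    - [0.029,0.197,0,0,0,-0.093]
    - [0.065,0.29,0,0,0,-0.14]
    - [0.114,0.376,0,0,0,-0.187]
    - [0.175,0.455,0,0,0,-0.233]
    - [0.247,0.524,0,0,0,-0.28]
    - [0.247,0.524,0,0,0,-0.28]

```text
time: 11.32
tool_pos: [0.7436, -0.0037, 0.1645]
tool_rot: [3.14, 0.0, 1.725]
contact_force: [0.1, -0.9, 0.0]
opening: 0.0249
grip_force: 0.0
```

move_arm:
  motion:
    - [0,0,-0.3,0,0,0]
    - [0,0,-0.8,0,0,0]
    - [0,0,-0.8,0,0,0]

```text
time: 11.7
tool_pos: [0.7445, -0.0039, 0.2503]
tool_rot: [3.131, 0.003, 1.723]
contact_force: [0.2, -0.1, -0.8]
opening: 0.025
grip_force: 0.0
```

```bash
python3 - <<'E'
from h import *
rows([(.61,-.16,.245,PSI)])
c=cam('top');save(c,'t2');P=cloud(c);im=c['image'].astype(int);x,y,z=[P[...,i] for i in range(3)]
g=(im[...,1]>im[...,0]*1.3)&(im[...,1]>im[...,2]*1.1)
m=g&(z>.14)&(z<.156)&(x>.69)&(x<.8)&(y<.06)&(y>-.1)
q=P[m];print(len(q),q.min(0),q.max(0),cv2.fitLine(q[:,:2].astype(np.float32),2,0,.01,.01).ravel())
E
```

```text
t 11.7 p [ 0.7445 -0.0039  0.2503] rot [3.131e+00 3.000e-03 1.723e+00] q [-0.11  0.78  0.71  0.    1.64 -0.26]
[-1.339, -1.567, 0.039, 0.004, 0.001, 0.058]
51 [ 0.73777408 -0.06545345  0.1441405 ] [ 0.75029178 -0.02018281  0.15510469] [ 0.07779201 -0.9969696   0.7435278  -0.04340833]
```

```bash
python3 - <<'E'
from h import *
w=np.radians(82.6);rows([(.6017,-.1429,.25,w)])
# second half in rotated axes
q=np.array([.6017,-.1429]);g=B(-.187,-.060)
print('drag',Rd(w).inv().apply(np.r_[g-q,0])/.1,(PSI-w)/np.pi,g)
E
```

```text
t 11.75 p [ 0.7436 -0.0038  0.2471] rot [3.135e+00 2.000e-03 1.724e+00] q [-0.11  0.78  0.72  0.    1.64 -0.26]
[-1.159, -1.614, -0.038, 0.002, 0.0, 0.09]
drag [3.50660990e-01 4.55893511e-01 5.58308529e-17] 0.031666666666666676 [ 0.651426   -0.11399767]
```

move_arm:
  motion:
    - [-0.3,-0.45,0,0,0,0]
    - [-0.56,-0.8,0,0,0,0]
  fingers: 0.65

```text
time: 12.0
tool_pos: [0.6705, -0.0719, 0.2418]
tool_rot: [-3.139, -0.001, 1.725]
contact_force: [0.1, 0.4, 0.4]
opening: 0.0401
grip_force: 0.0
```

move_arm:
  motion:
    - [-0.3,-0.45,0,0,0,0.045]
    - [-0.6,-0.814,0,0,0,0.09]
    - [-0.6,-0.814,0,0,0,0.09]
    - [-0.6,-0.814,0,0,0,0.09]

```text
time: 12.5
tool_pos: [0.6014, -0.1429, 0.243]
tool_rot: [-3.141, -0.001, 1.443]
contact_force: [-0.4, -0.5, 1.3]
opening: 0.0753
grip_force: 0.0
```

```bash
python3 - <<'E'
from h import *
w=np.radians(82.6);rows([(.6017,-.1429,.013,w)])
c=cam('wrist');P=cloud(c);x,y,z=[P[...,i] for i in range(3)]
m=(z>.035)&(z<.05)&(abs(x-.6)<.08)&(abs(y+.13)<.08);r=cv2.minAreaRect(P[m][:,:2].astype(np.float32));print(m.sum(),r)
E
```

```text
t 12.5 p [ 0.6014 -0.1429  0.243 ] rot [-3.141e+00 -1.000e-03  1.443e+00] q [-0.36  0.51  1.22  0.    1.42 -0.23]
[-0.001, 0.004, 2.3, -0.0, -0.0, 0.001]
3830 ((0.60358065366745, -0.13155417144298553), (0.09018111974000931, 0.05007897689938545), 82.76834869384766)
```

move_arm:
  motion:
    - [0,0,0.5,0,0,0]
    - [0,0,1,0,0,0]
  fingers: 0.65

```text
time: 12.8
tool_pos: [0.6023, -0.142, 0.1421]
tool_rot: [3.14, 0.0, 1.446]
contact_force: [-0.1, -0.1, -0.5]
opening: 0.0758
grip_force: 0.0
```

move_arm:
  motion:
    - [0,0,0.4,0,0,0]
    - [0,0,0.8,0,0,0]

```text
time: 13.05
tool_pos: [0.6019, -0.1418, 0.0613]
tool_rot: [-3.141, -0.0, 1.446]
contact_force: [0.3, -0.1, 0.3]
opening: 0.0758
grip_force: 0.0
```

move_arm:
  motion:
    - [0,0,0.25,0,0,0]
    - [0,0,0.48,0,0,0]
    - [0,0,0.48,0,0,0]

```text
time: 13.42
tool_pos: [0.6005, -0.1416, 0.0129]
tool_rot: [-3.137, -0.001, 1.445]
contact_force: [0.7, 0.7, -0.0]
opening: 0.0762
grip_force: 0.0
```

move_arm:
  motion:
    - [0,0,0,0,0,0]
    - [0,0,0,0,0,0]
    - [0,0,0,0,0,0]
    - [0,0,0,0,0,0]
  fingers: 0
  newtons: 8

```text
time: 13.92
tool_pos: [0.602, -0.1434, 0.0163]
tool_rot: [3.14, 0.0, 1.444]
contact_force: [0.4, 0.8, 3.5]
opening: 0.0501
grip_force: 8.0
```

move_arm:
  motion:
    - [0.07,0.1,0,0,0,-0.008]
    - [0.15,0.2,0,0,0,-0.016]
    - [0.23,0.3,0,0,0,-0.024]
    - [0.3,0.4,0,0,0,-0.0315]
    - [0.345,0.456,0,0,0,-0.0315]
    - [0.345,0.456,0,0,0,-0.0315]

```text
time: 14.68
tool_pos: [0.6517, -0.115, 0.0162]
tool_rot: [3.14, 0.001, 1.543]
contact_force: [0.9, -0.7, 4.9]
opening: 0.0499
grip_force: 8.0
```

move_arm:
  motion:
    - [0,0,0,0,0,0]
    - [0,0,0,0,0,0]
    - [0,0,-0.4,0,0,0]
    - [-0.3,0,-0.8,0,0,0]
    - [-0.8,0,-0.8,0,0,0]
    - [-0.8,0,-0.8,0,0,0]
  fingers: 0.5

```text
time: 15.42
tool_pos: [0.6483, -0.1985, 0.0956]
tool_rot: [3.141, 0.001, 1.539]
contact_force: [0.4, 0.5, -0.2]
opening: 0.0688
grip_force: 0.0
```

```bash
python3 - <<'E'
from h import *
rows([])
c=cam('wrist');save(c,'w3');P=cloud(c);x,y,z=[P[...,i] for i in range(3)]
m=(z>.035)&(z<.05)&(abs(x-.65)<.07)&(abs(y+.1)<.08);r=cv2.minAreaRect(P[m][:,:2].astype(np.float32));print(m.sum(),r)
d=np.array(r[0])-O;print('bay',d@ex,d@ey)
c=cam('top');save(c,'t3');P=cloud(c);x,y,z=[P[...,i] for i in range(3)]
m=(z>.035)&(z<.05)&(abs(x-.65)<.05)&(abs(y+.1)<.06);r=cv2.minAreaRect(P[m][:,:2].astype(np.float32));print(m.sum(),r)
# lane walls z~.055
d=P[...,:2]-O;bx=d@ex;by=d@ey
for a in (.1,.15,.2):
  m=(z>.045)&(z<.062)&(abs(bx-a)<.02)&(by<0)&(by>-.125);h=by[m];print(a,np.histogram(h,bins=np.arange(-.125,0.005,.005))[0])
E
```

```text
t 15.43 p [ 0.6483 -0.1985  0.0956] rot [3.141e+00 1.000e-03 1.539e+00] q [-0.41  0.73  1.22 -0.    1.19 -0.38]
12412 ((0.6511558294296265, -0.10808052122592926), (0.08064443618059158, 0.0504867248237133), 88.41026306152344)
bay -0.18109347217464702 -0.05955440484601886
54 ((0.6727562546730042, -0.12378000468015671), (0.049063947051763535, 0.019066084176301956), 66.0082778930664)
0.1 [ 0  0  0 12 24  0  0  0  0  0  0  0  0  0  0  0  0  0  0  0  1 25  0  0
  0]
0.15 [ 0  0  0 12 19  0  0  0  0  0  0  0  0  0  0  0  0  0  0  0 13 23  0  0
  0]
0.2 [ 0  0  0 18 15  0  0  0  0  0  0  0  0  0  0  0  0  0  0  0 13 16  0  0
  0]
```

View pics/t3.png

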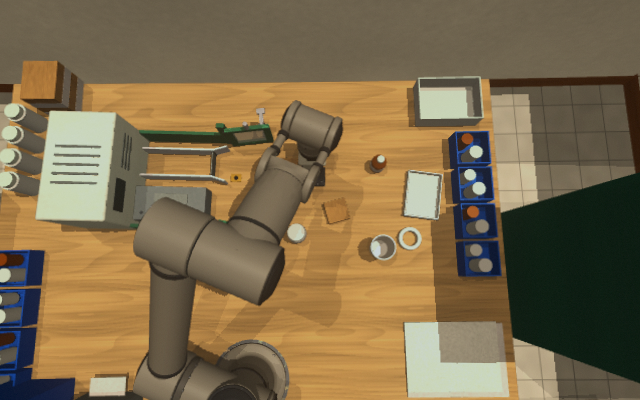

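View shows both leaves open (passive at about (250,133), lever beyond), active leaf hidden under the arm, pack under the gripper. Rotate the closed gripper in line with the lane behind the pack.

move_arm:
  motion:
    - [0,0,-0.2,0,0,-0.055]
    - [0,0,-0.2,0,0,-0.11]
    - [0,0,-0.2,0,0,-0.165]
    - [0,0,-0.2,0,0,-0.22]
    - [0,0,-0.2,0,0,-0.275]
    - [0,0,-0.2,0,0,-0.33]
    - [0,0,-0.2,0,0,-0.385]
    - [0,0,-0.2,0,0,-0.44]
    - [0,0,-0.2,0,0,-0.5]
    - [0,0,-0.2,0,0,-0.5]
  fingers: -1
  newtons: 10

```text
time: 16.77
tool_pos: [0.6486, -0.1932, 0.1147]
tool_rot: [3.141, -0.001, 3.113]
contact_force: [-0.8, 0.7, 0.1]
opening: -0.0001
grip_force: 0.0
```

```bash
python3 - <<'E'
from h import *
g=B(-.265,-.061);e=B(-.02,-.062)
rows([(*g,.1,PSI+np.pi/2),(*g,.013,PSI+np.pi/2),(*e,.013,PSI+np.pi/2)])
c=cam('wrist');save(c,'w4');P=cloud(c);x,y,z=[P[...,i] for i in range(3)]
m=(z>.035)&(z<.05)&(abs(x-.65)<.07)&(abs(y+.1)<.08);r=cv2.minAreaRect(P[m][:,:2].astype(np.float32));print(m.sum(),r)
d=np.array(r[0])-O;print('bay',d@ex,d@ey)
E
```

```text
t 16.77 p [ 0.6486 -0.1932  0.1147] rot [ 3.141e+00 -1.000e-03  3.113e+00] q [-0.4   0.71  1.2   0.    1.23 -1.95]
[-0.015, 0.013, 0.147, 0.0, -0.0, 0.0]
[-0.016, 0.012, 1.017, 0.0, -0.0, 0.0]
[-0.029, 2.462, 1.019, 0.0, -0.0, 0.0]
8506 ((0.6510953903198242, -0.10322868824005127), (0.09083583950996399, 0.05097997561097145), 88.14666748046875)
bay -0.17624556767534388 -0.05935005667625994
```

move_arm:
  motion:
    - [-0.015,0.01,0.5,0,0,0]
    - [-0.015,0.01,1,0,0,0]
    - [-0.015,0.01,1,0,0,0]

```text
time: 17.2
tool_pos: [0.6471, -0.192, 0.0108]
tool_rot: [3.138, -0.009, 3.111]
contact_force: [-0.4, -0.2, 0.1]
opening: 0.0008
grip_force: 0.0
```

move_arm:
  motion:
    - [0,0.15,0.02,0,0,0]
    - [0,0.25,0.02,0,0,0]
    - [0,0.4,0.02,0,0,0]
    - [0,0.55,0.02,0,0,0]
    - [0,0.7,0.02,0,0,0]
    - [0,0.85,0.02,0,0,0]
    - [0,1,0.02,0,0,0]
    - [0,1,0.02,0,0,0]

```text
time: 18.2
tool_pos: [0.6527, -0.092, 0.0129]
tool_rot: [3.141, -0.001, 3.115]
contact_force: [-0.4, 0.5, -0.5]
opening: 0.0007
grip_force: 0.0
```

```bash
python3 - <<'E'
from h import *
rows([])
for n in('wrist','side'):
    c=cam(n);P=cloud(c);im=c['image'].astype(int);x,y,z=[P[...,i] for i in range(3)]
    if n=='wrist':save(c,'w5')
    br=(im[...,0]>im[...,2]*1.4)
    m=br&(z>.034)&(z<.05)&(abs(x-.65)<.05)&(abs(y+.04)<.12);q=P[m]
    if len(q)<20: continue
    r=cv2.minAreaRect(q[:,:2].astype(np.float32));d=np.array(r[0])-O;print(n,m.sum(),r,'bay',d@ex,d@ey)
E
```

```text
t 18.2 p [ 0.6527 -0.092   0.0129] rot [ 3.141e+00 -1.000e-03  3.115e+00] q [-0.26  0.8   1.35  0.    1.   -1.8 ]
wrist 11921 ((0.6512200236320496, -0.04033168777823448), (0.11321656405925751, 0.050759583711624146), 88.29438018798828) bay -0.11337255328953987 -0.05760871736447253
side 391 ((0.6523046493530273, -0.0430360808968544), (0.12384437769651413, 0.051451001316308975), 87.6343002319336) bay -0.1160435793255159 -0.05877309488477405
```

View pics/w5.png

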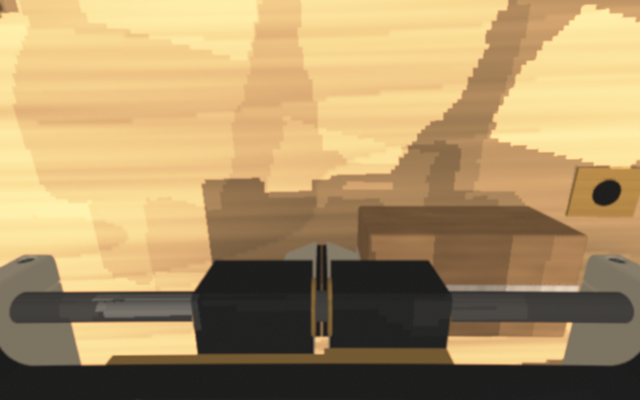

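The pack (rows 205–335, cols 360–585) is square against the finger and in line. Keep pushing.

move_arm:
  motion:
    - [0,0.15,0,0,0,0]
    - [0,0.3,0,0,0,0]
    - [0,0.45,0,0,0,0]
    - [0,0.6,0,0,0,0]
    - [0,0.75,0,0,0,0]
    - [0,0.9,0,0,0,0]
    - [0,1,0,0,0,0]
    - [0,1,0,0,0,0]

```text
time: 19.3
tool_pos: [0.6559, 0.007, 0.0133]
tool_rot: [3.141, 0.0, 3.115]
contact_force: [0.7, 0.8, 0.0]
opening: 0.0006
grip_force: 0.0
```

```bash
python3 - <<'E'
from h import *
rows([])
for n in('wrist','top','side'):
    c=cam(n);P=cloud(c);im=c['image'].astype(int);x,y,z=[P[...,i] for i in range(3)]
    if n=='wrist':save(c,'w6')
    br=(im[...,0]>im[...,2]*1.4)
    m=br&(z>.034)&(z<.048)&(abs(x-.65)<.04)&(abs(y-.04)<.12);q=P[m]
    if len(q)<20: continue
    r=cv2.minAreaRect(q[:,:2].astype(np.float32));d=np.array(r[0])-O;print(n,m.sum(),r,'bay',d@ex,d@ey)
E
```

```text
t 19.3 p [0.6559 0.007  0.0133] rot [3.141 0.    3.115] q [-0.11  0.79  1.36  0.    0.99 -1.65]
wrist 11909 ((0.6466284394264221, 0.06288138031959534), (0.12093541771173477, 0.06464079022407532), 84.42393493652344) bay -0.010341128436962114 -0.049957210027205816
top 36 ((0.675767183303833, 0.08926191926002502), (0.07132700830698013, 0.014460470527410507), 58.78868865966797) bay 0.016892236464408544 -0.07830051727406165
side 406 ((0.6542343497276306, 0.07067088782787323), (0.09422316402196884, 0.051626723259687424), 87.66178894042969) bay -0.0023294106101038616 -0.05732868723291899
```

View pics/w6.png

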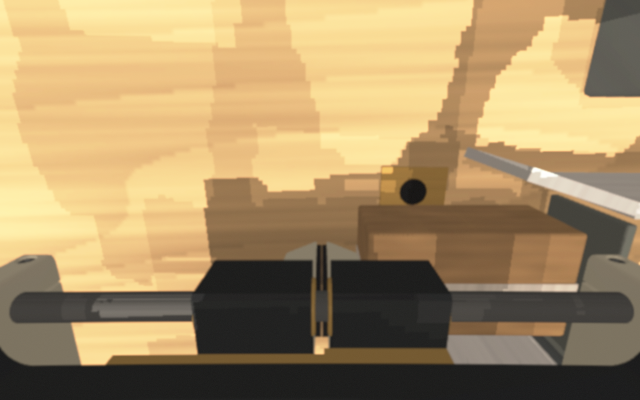

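The pack is entering the flared mouth squarely (front face at col 585, at the flap). Continue through the flap.

move_arm:
  motion:
    - [0,0.12,0,0,0,0]
    - [0,0.24,0,0,0,0]
    - [0,0.36,0,0,0,0]
    - [0,0.48,0,0,0,0]
    - [0,0.6,0,0,0,0]
    - [0,0.72,0,0,0,0]
    - [0,0.84,0,0,0,0]
    - [0,0.95,0,0,0,0]
    - [0,0.95,0,0,0,0]

```text
time: 20.58
tool_pos: [0.6585, 0.1022, 0.0133]
tool_rot: [3.141, 0.0, 3.115]
contact_force: [-0.3, 0.6, 0.1]
opening: 0.0005
grip_force: 0.0
```

```bash
python3 - <<'E'
from h import *
rows([(*B(.125,-.062),.013,PSI+np.pi/2)])
for n in('wrist','side'):
    c=cam(n);P=cloud(c);im=c['image'].astype(int);x,y,z=[P[...,i] for i in range(3)]
    br=(im[...,0]>im[...,2]*1.4)
    m=br&(z>.036)&(z<.048)&(abs(x-.65)<.04)&(abs(y-.14)<.1);q=P[m]
    if len(q)<20: continue
    r=cv2.minAreaRect(q[:,:2].astype(np.float32));d=np.array(r[0])-O;print(n,m.sum(),r,'bay',d@ex,d@ey)
E
```

```text
t 20.57 p [0.6585 0.1022 0.0133] rot [3.141 0.    3.115] q [ 0.04  0.81  1.33  0.    1.01 -1.51]
[-0.016, 0.957, 0.003, 0.0, 0.0, 0.001]
wrist 11562 ((0.6562604308128357, 0.1551435887813568), (0.05834232643246651, 0.11316709220409393), 4.851006031036377) bay 0.08216621675487666 -0.0568478887940225
side 432 ((0.6534806489944458, 0.16713516414165497), (0.09489817917346954, 0.048911482095718384), 87.73753356933594) bay 0.09407004845869964 -0.05371358546686668
```

move_arm:
  motion:
    - [0,0.12,0,0,0,0]
    - [0,0.24,0,0,0,0]
    - [0,0.36,0,0,0,0]
    - [0,0.48,0,0,0,0]
    - [0,0.6,0,0,0,0]
    - [0,0.72,0,0,0,0]
    - [0,0.84,0,0,0,0]
    - [-0.01,0.98,0,0,0,0]
    - [-0.01,0.98,0,0,0,0]

```text
time: 21.8
tool_pos: [0.6623, 0.2005, 0.0133]
tool_rot: [3.141, 0.0, 3.115]
contact_force: [0.2, 0.2, 0.0]
opening: -0.0
grip_force: 0.2
```

```bash
python3 - <<'E'
from h import *
rows([])
c=cam('wrist');save(c,'w7')
c=cam('side');P=cloud(c);im=c['image'].astype(int);x,y,z=[P[...,i] for i in range(3)]
br=(im[...,0]>im[...,2]*1.4)
m=br&(z>.036)&(z<.048)&(abs(x-.65)<.04)&(abs(y-.22)<.12);q=P[m]
d=q[:,:2]-O;print(len(q),np.percentile(d@ex,[1,50,99]),np.percentile(d@ey,[1,50,99]))
E
```

```text
t 21.8 p [0.6623 0.2005 0.0133] rot [3.141 0.    3.115] q [ 0.18  0.85  1.24  0.    1.06 -1.36]
155 [0.1472943  0.1655423  0.18662609] [-0.06726602 -0.04228786 -0.03225675]
```

View pics/w7.png

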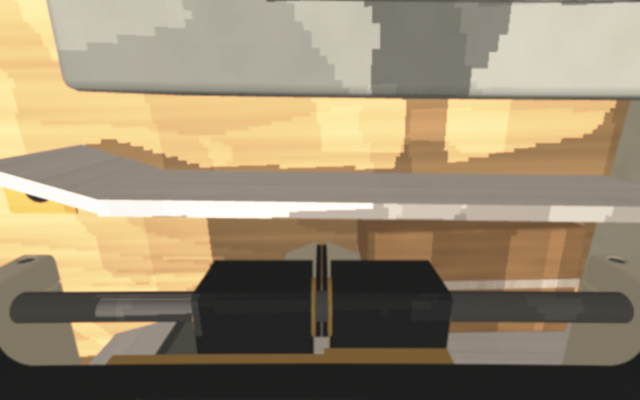

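The pack (cols 360–580) lies past the flap's sweep, flap resting on the finger. Lift straight out and withdraw.

move_arm:
  motion:
    - [0,0,-0.2,0,0,0]
    - [0,0,-0.5,0,0,0]
    - [0,0,-1,0,0,0]
    - [0,0,-1,0,0,0]

```text
time: 22.4
tool_pos: [0.6656, 0.1989, 0.1205]
tool_rot: [3.139, 0.011, 3.113]
contact_force: [0.2, -0.1, 0.9]
opening: 0.0007
grip_force: 0.0
```

move_arm:
  motion:
    - [0,0,-0.5,0,0,0]
    - [0,0,-1,0,0,0]

```text
time: 22.65
tool_pos: [0.6619, 0.1983, 0.2146]
tool_rot: [-3.141, -0.001, 3.113]
contact_force: [0.5, 0.3, 0.6]
opening: 0.0007
grip_force: 0.0
```

move_arm:
  motion:
    - [0.5,-0.4,-0.5,0,0,0]
    - [1,-0.8,-0.8,0,0,0]
    - [1,-0.8,-0.8,0,0,0]

```text
time: 23.02
tool_pos: [0.5586, 0.1201, 0.2963]
tool_rot: [3.141, 0.003, 3.112]
contact_force: [0.6, -0.5, -0.0]
opening: 0.0003
grip_force: 0.0
```

move_arm:
  motion:
    - [0.5,0,0,0,0,0]
    - [1,0,0,0,0,0]

```text
time: 23.28
tool_pos: [0.4586, 0.1239, 0.2937]
tool_rot: [3.141, 0.001, 3.112]
contact_force: [-0.5, 0.5, 0.6]
opening: 0.0005
grip_force: 0.0
```

move_arm:
  motion:
    - [0.5,0.5,0,0,0,0]
    - [0.8,1,0,0,0,0]
    - [0.8,1,0,0,0,0]

```text
time: 23.65
tool_pos: [0.3807, 0.229, 0.2941]
tool_rot: [3.14, 0.001, 3.118]
contact_force: [-0.5, -0.4, 0.8]
opening: 0.0008
grip_force: 0.0
```

```bash
python3 - <<'E'
from h import *
rows([])
c=cam('top');save(c,'t9');P=cloud(c);im=c['image'].astype(int);x,y,z=[P[...,i] for i in range(3)]
cv2.imwrite('pics/t9c.png',cv2.resize(c['image'][80:280,130:450,::-1],(800,500),interpolation=cv2.INTER_CUBIC))
g=(im[...,1]>im[...,0]*1.3)&(im[...,1]>im[...,2]*1.1)
for nm,a,b in(('act',.4,.5),('pas',.69,.8)):
    m=g&(z>.14)&(z<.156)&(x>a)&(x<b)&(y<.055)&(y>-.1);q=P[m]
    print(nm,len(q),cv2.fitLine(q[:,:2].astype(np.float32),2,0,.01,.01).ravel() if len(q) else 0)
d=P[...,:2]-O;bx=d@ex;by=d@ey
br=(im[...,0]>im[...,2]*1.4)
m=br&(z>.03)&(z<.05)&(by<-.02)&(by>-.1)&(bx>0)&(bx<.27);print('pack',m.sum(),np.percentile(bx[m],[2,98]) if m.any() else 0)
m=(z>.03)&(z<.052)&(by<-.03)&(by>-.092)&(bx>.03)&(bx<.12);print('flap',m.sum(),np.percentile(bx[m],[2,50,98]) if m.any() else 0)
E
```

```text
t 23.65 p [0.3807 0.229  0.2941] rot [3.140e+00 1.000e-03 3.118e+00] q [ 0.37  0.14  1.6   0.    1.39 -1.18]
act 103 [0.19722693 0.9803579  0.44791502 0.00739882]
pas 117 [ 0.10220942 -0.9947629   0.73997283 -0.00662401]
pack 473 [0.05063648 0.23576311]
flap 47 [0.05016175 0.05157423 0.05478523]
```

View pics/t9c.png

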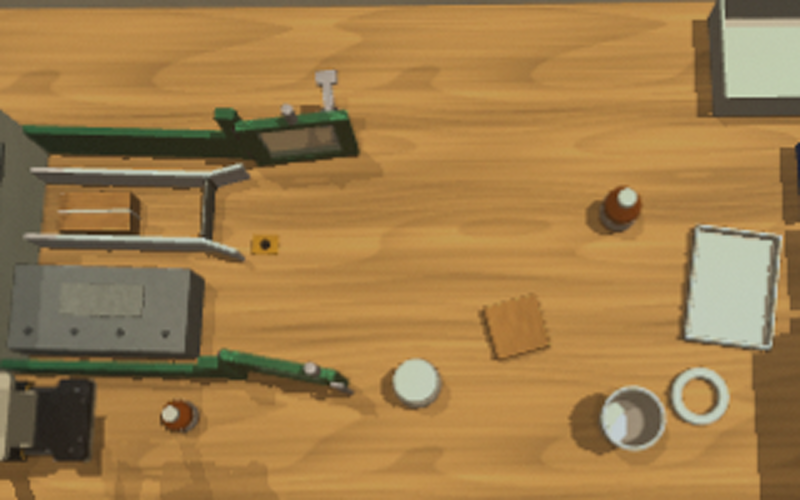

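The pack at (97,213) lies behind the shut flap at col 207. Both leaves are past square, and the bystanders haven't moved.

```bash
python3 -c "
from cell import robot;print(robot.hand_in())"
```

```text
the job is handed in; nothing more can be done
None
```

The job is handed in: the bolt was withdrawn while its leaf was shut, both leaves stand past square, and the pack is in the lane behind the shut flap with the other things left in place, after about 24 s of robot time; no verdict came back.

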